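Lift the green filter over its detent and into the beam

TASK

Put the green fluorescence filter into its light beam: take the carrier by its green grip block, lift it over the brass rib that holds it back, slide it to the beam end, between the lamp and the lens tube, and lower it gently until it sits fully down behind the rib. Let go of it, and leave the amber filter parked where it is.

Things in the scene. Friction and masses are not known exactly. Their poses are not given: they have to be found in the camera images.
- green_grip (a point): Centre of the upright green grip block (24 x 24 mm, 50 tall; 100 mm above the table when down) on the green filter carrier. x axis: along the travel, from parked end to beam end; z up. Below it: filter frame (44 mm along x, 10 along y) and foot (44 x 50 x 12) between low rails. At the beam end a lamp box and a lens tube stand 43 mm or more to each side, up to 71 mm high.
- amber_grip (a point): Centre of the same kind of grip block, amber-orange, on a second, identical filter gate standing beside the green one (either may be on the left), same axes and sizes. It starts parked and must stay there.
- green_slide (a joint): Travel of the green carrier along +x of green_grip, m: 0 parked stop, 0.100 beam-end stop; starts at 0 to 0.014. A fixed brass rib, 10 mm thick and 10 mm high with upright faces, crosses the channel: a lowered foot meets it at 0.023; lifted 15 to 25 mm it passes; from 0.077 to 0.100 it is past the rib and can go fully down. About 1 N of friction; stays where left.
- green_lift (a joint): Height of the green carrier on its two guide pins, m: 0 fully down, 0.035 upper stop. It falls under its own weight (about 0.25 kg) when let go, so lower it before opening; resting on top of the rib it reads 0.010.

How it is judged:
By the outcome, as a careful person would: the job done as asked, in the order asked, and still so for the second after the job is handed in, with the robot touching nothing.
It also fails if it takes over 29 s, if anything falls off the work surface, if the arm or the gripper's body presses on something with over 40 N, if the wrist force passes 120 N, or if a joint passes its speed limit or range.

ROBOT

A 7-joint arm with a two-finger parallel gripper is mounted at the origin on the work surface. World frame = base frame: x ahead of the robot, y to its left, z up, the work surface at z = 0. Lengths are in m, angles in rad, forces in N, time in s.
With the tool pointing down it reaches from about 0.4 to 0.875 m from the base axis. Payload 4.4 kg.
Tool frame: the origin (TCP) lies between the finger pads; the fingertips stand 17 mm ahead of it and the grasp point (between the pads) lies 2 mm behind it; z points along the fingers, y is the line along which they close (so a half turn about z gives the same grasp; the last joint's range is limited). The gripper opens to 85 mm and grips with 20 to 120 N. Pads are 22 mm wide; open, the fingers measure 114 mm over their backs; the gripper's body (76 mm by 85 mm) begins 54 mm behind the grasp point. The pads swing forward as they close: fully open they stand 13 mm farther back than shut.
Start: joints at [1.091, 0.628, 0.038, 1.517, -0.027, 0.996, -0.02], TCP at [0.261, -0.595, 0.248] pointing down, gripper open.
Joint ranges: [-3.06, 3.06], [-0.37, 2.12], [-1.25, 1.32], [0.18, 2.47], [-1.1, 4.24], [0.23, 1.98], [-2.94, 2.94]. Speed limits (rad/s): [2.57, 2.57, 3.14, 3.14, 3.14, 3.14, 3.14].

INTERFACE

Orientations are given as a unit quaternion [x, y, z, w].
In Python, from rig import robot gives the robot as it stands.
- The arm moves only by the shell command python3 -m pendant 'ROWS' [FORCE]. ROWS is JSON, one flat list of numbers, 7 for each row, row after row: the shift along the tool's x, y, z normalised to -1 to 1, where 1 is 500 mm, then the turn, a rotation vector about the tool's x, y, z normalised to -1 to 1, where 1 is 30 degrees, then the closure, from -1 (fully open) to 1 (shut), so that 0 is half open. A call has 1 to 12 rows; each row shifts and turns the commanded pose from where the row before left it, along the tool's axes as they then stand; what a row does not reach is not made up. A row lasts 1/12 s, in which the tool goes at most 41.7 mm and 7.16 degrees, less where a joint would pass 70% of its speed; a pose out of reach is approached as far as the arm can. A call with a number of a shift or a turn outside -1 to 1 is refused whole. A call with a gripper value outside its range is refused whole. The fingers move at their own pace and stop on an object; FORCE is the grip in N (left out, the last holds). Time passes only in rows, so rows that do not move let the fingers close. It gives the time, the measured TCP pose, the force, the opening and the grip force at its end, in the units of the state.
- robot.sense(): the state, without advancing time (a new reading comes with each control period).
- robot.read_camera(name): name is "scene" or "top" or "wrist"; returns (picture, depth): 420x560x3 uint8, red, green, blue; 420x560 float32, m along the optical axis (not along the pixel's ray), 0 where there is no reading.
- robot.calibration(name): a dict with "camera_matrix" (3x3 intrinsics, pixels), "k1" (the pictures are not rectified: a ray, as slopes to the right and down, at radius r is drawn at 1 + k1 r^2 times it, then the intrinsics apply), "position" and "rotation" of the camera in the world; the wrist camera has in their place "T_tool_cam" (4x4, takes a point from camera to tool coordinates, whose origin is the TCP and whose axes are the flange's). Camera axes: x right, y up, looking along -z (the intrinsics and any distortion apply to the point x, -y, -z); pixel columns grow to the right and rows downward; lengths in m; the calibration is good to about 2 mm. A picture is of the moment at which its call begins: read the wrist's pose just before it. calibration takes no time and is no camera call.
- robot.hand_in(): hands the job in; it is judged then, once.
The state is a dict: "time": time; "qpos": joint angles; "qd": joint speeds; "tau": joint torques, N m; "eef_pos": TCP position; "orientation": TCP orientation; "force": force on the tool from outside, world axes, zero at the start; "ft_torque": the same for the moment, N m; "opening": finger opening in m; "gripper_force": force on a finger pad.
Only numpy, scipy, OpenCV 4.12 (cv2) and the standard library are available. Lean on these libraries where they do the work, as an engineer would, in place of code of your own. Each camera call takes 0.05 s, during which the arm holds its last target. There are 200 camera calls.

## Working session

There is one attempt and no reset: what is moved stays moved. The work goes in short steps, Python scripts to look and compute and a shell command to move; the robot and the scene stay as the last step left them, time stands still between calls to the robot, and variables do not carry over. Pictures are saved under pics/ and viewed, at most 10 in all, crops included, and the job is handed in when it is done.

```bash
mkdir -p pics
cat > h.py <<'E'
import numpy as np,cv2
from rig import robot
from scipy.spatial.transform import Rotation as R
def snap(n,f):
    s=robot.sense(); im,d=robot.read_camera(n); cv2.imwrite('pics/'+f+'.png',im[:,:,::-1]); np.savez('pics/'+f,im=im,d=d,p=s['eef_pos'],q=s['orientation']); return s,im,d
def pts(n,uv,d,s=None):
    c=robot.calibration(n);K=np.array(c['camera_matrix']);uv=np.atleast_2d(uv).astype(float)
    z=d[uv[:,1].astype(int),uv[:,0].astype(int)]
    r=cv2.undistortPoints(uv[:,None],K,np.array([c['k1'],0,0,0.]))[:,0]
    P=np.c_[r[:,0]*z,-r[:,1]*z,-z]
    if n=='wrist':
        T=np.array(c['T_tool_cam']);P=P@T[:3,:3].T+T[:3,3]
        return P@R.from_quat(s['orientation']).as_matrix().T+s['eef_pos']
    return P@np.array(c['rotation']).T+c['position']
E
python3 - <<'E'
from h import *
s,im,d=snap('top','t0'); s2,im2,d2=snap('scene','s0')
print(s['eef_pos'],s['orientation'],s['time'])
cv2.imwrite('pics/both.png',cv2.resize(np.vstack([im,im2]),(400*1,600))[:,:,::-1])
hsv=cv2.cvtColor(im,cv2.COLOR_RGB2HSV)
print(robot.calibration('top'))
E
```

```text
[ 0.2611669  -0.59456358  0.24737958] [ 9.78667360e-01  2.05448977e-01 -1.92176659e-04 -9.38084979e-04] 0.0
{'camera_matrix': array([[521.14873937,   0.        , 284.69121631],
       [  0.        , 521.14873937, 206.20205089],
       [  0.        ,   0.        ,   1.        ]]), 'k1': -0.020767778328853046, 'position': array([0.40121085, 0.00992952, 1.10584684]), 'rotation': array([ 0.0452958 , -0.04607217, -0.69964723,  0.71156124])}
```

View pics/t0.png

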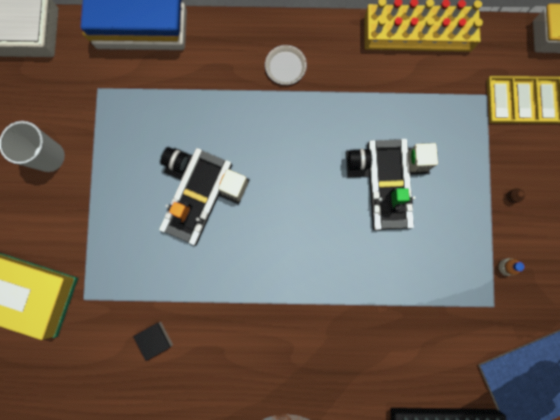

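View pics/s0.png

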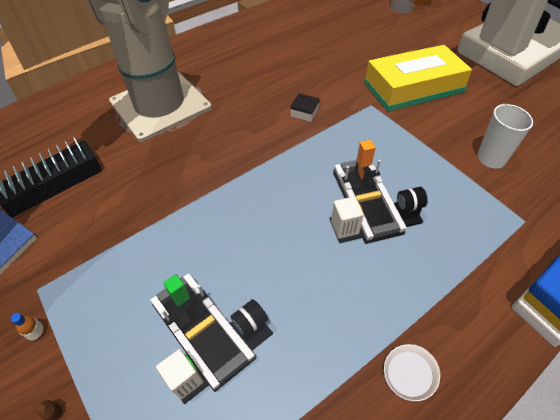

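The top view shows the green grip at about (401,196), its travel running up the picture to the lamp box (425,155) and lens tube (357,160). The amber gate stands at the left, with its grip at (179,211).

```bash
sed -i "s/np.array(c\['rotation'\]).T/R.from_quat(c['rotation']).as_matrix().T/" h.py
cat >> h.py <<'E'
def green(n,im,d,s,zmin=.08,amber=False):
    h=cv2.cvtColor(im,cv2.COLOR_RGB2HSV); m=cv2.inRange(h,(5,150,60),(20,255,255)) if amber else cv2.inRange(h,(50,150,60),(75,255,255))
    v,u=np.nonzero(m); P=pts(n,np.c_[u,v],d,s); return P,np.c_[u,v]
E
python3 - <<'E'
from h import *
z=np.load('pics/t0.npz');im,d=z['im'],z['d']
P,uv=green('top',im,d,None);
k=(P[:,2]>.09)&(P[:,2]<.12); print(k.sum(),P[k].mean(0),P[k].min(0),P[k].max(0),uv[k].min(0),uv[k].max(0))
# white pieces near gate = rails
h=cv2.cvtColor(im,cv2.COLOR_RGB2HSV)
m=cv2.inRange(h,(0,0,170),(180,60,255)); m[:,:360]=0;m[:,418:]=0;m[:135]=0;m[235:]=0
n,l,st,c=cv2.connectedComponentsWithStats(m)
for i in range(1,n):
    if st[i,4]>40:
        v,u=np.nonzero(l==i);Q=pts('top',np.c_[u,v],d);q=Q[:,:2]-Q[:,:2].mean(0)
        w=np.linalg.svd(q,full_matrices=False)[2][0]; w*=np.sign(w[0]); print(st[i],Q.mean(0),np.degrees(np.arctan2(w[1],w[0])))
cv2.imwrite('pics/tc.png',cv2.resize(im[125:245,340:450],None,fx=5,fy=5,interpolation=cv2.INTER_CUBIC)[:,:,::-1])
E
```

```text
36 [ 0.5489109  -0.20902074  0.11179767] [ 0.54312644 -0.22521514  0.09704166] [ 0.56322437 -0.20216362  0.11924882] [395 191] [407 202]
[ 360  135   58  100 1996] [ 0.59178078 -0.21134513  0.0153164 ] -5.009367507651708
[375 206   6  23 116] [ 0.5182637  -0.17960751  0.04640814] -53.059413612639375
```

View pics/tc.png

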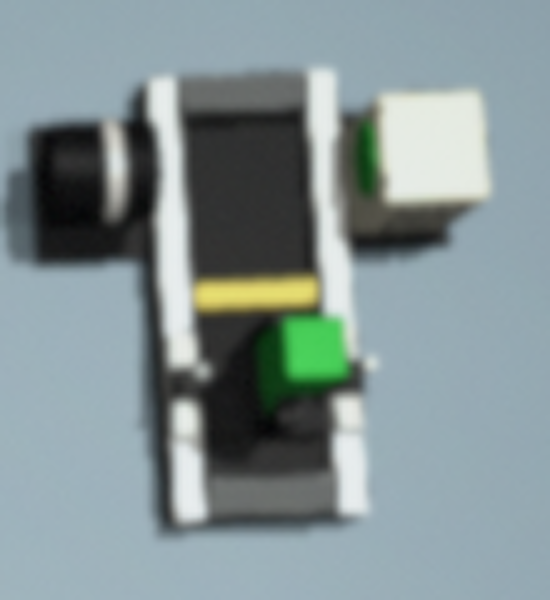

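The crop shows the green block's top face centred at crop (314,348), which is full-frame (402.8,194.6). The rail lines run (162,78)–(190,520) and (320,70)–(352,515).

```bash
cat >> h.py <<'E'
def plane(n,uv,z,s=None):
    uv=np.atleast_2d(uv).astype(float); one=np.ones((2000,2000)) ; P=pts(n,uv,one,s)
    c=robot.calibration(n)
    if n=='wrist': T=np.array(c['T_tool_cam']); o=R.from_quat(s['orientation']).apply(T[:3,3])+s['eef_pos']
    else: o=np.array(c['position'])
    return o+(P-o)*((z-o[2])/(P-o)[:,2])[:,None]
E
python3 - <<'E'
from h import *
f=lambda *a:np.array(a)/5+[340,125]
print(plane('top',f((314,348)),.125))
A=plane('top',f((190,520),(162,78),(352,515),(320,70)),.015);print(A.round(4))
for i in (0,2):
    w=A[i+1]-A[i];print(np.degrees(np.arctan2(w[1],w[0])))
print(pts('top',f((190,450),(350,450),(255,200)),np.load('pics/t0.npz')['d'])[:,2])
s=robot.sense(); print(R.from_quat(s['orientation']).as_matrix().round(3)); print(robot.calibration('wrist')['T_tool_cam'].round(3))
E
```

```text
[[ 0.55489006 -0.21484148  0.125     ]]
[[ 0.4981 -0.1869  0.015 ]
 [ 0.6884 -0.1761  0.015 ]
 [ 0.5013 -0.2552  0.015 ]
 [ 0.6932 -0.2442  0.015 ]]
3.2426100978025447
3.268018368636873
[0.02796574 0.02850849 0.01672513]
[[ 0.916  0.402 -0.001]
 [ 0.402 -0.916  0.002]
 [-0.    -0.002 -1.   ]]
[[ 0.     0.947  0.322  0.083]
 [ 1.    -0.     0.    -0.001]
 [ 0.     0.322 -0.947 -0.125]
 [ 0.     0.     0.     1.   ]]
```

```bash
python3 -m pendant '[0.07,-0.038,0,0,0,0,-1, 0.07,-0.038,0,0,0,0,-1, 0.07,-0.038,0,0,0,0,-1, 0.07,-0.038,0,0,0,0,-1, 0.07,-0.038,0,0,0,0,-1, 0.07,-0.038,0,0,0,0,-1, 0.07,-0.038,0,0,0,0,-1, 0.07,-0.038,0,0,0,0,-1, 0.07,-0.038,0,0,0,0,-1, 0.07,-0.038,0,0,0,0,-1, 0.07,-0.038,0,0,0,0,-1, 0.07,-0.038,0,0,0,0,-1]' 40
python3 -m pendant '[0,0,0,0,0,-0.21,-1, 0,0,0,0,0,-0.21,-1, 0,0,0,0,0,-0.21,-1, 0,0,0,0,0,-0.21,-1, 0,0,0,0,0,-0.21,-1, 0,0,0,0,0,-0.21,-1, 0,0,0,0,0,-0.21,-1, 0,0,0,0,0,-0.21,-1, 0,0,0,0,0,-0.21,-1, 0,0,0,0,0,-0.21,-1, 0,0,0,0,0,-0.21,-1, 0,0,0,0,0,0,-1]'
python3 - <<'E'
from h import *
s,im,d=snap('wrist','w0'); print(s['eef_pos'],R.from_quat(s['orientation']).as_matrix().round(4),s['time'])
E
```

```text
time: 1.1
eef_pos: [0.5549, -0.2157, 0.2481]
orientation: [0.979, 0.205, -0.0, -0.0]
force: [0.6, -0.4, 0.0]
opening: 0.0854
gripper_force: 0.0
time: 2.1
eef_pos: [0.5539, -0.2176, 0.2478]
orientation: [0.687, 0.726, -0.0, -0.001]
force: [-0.1, 0.1, -0.3]
opening: 0.0852
gripper_force: 0.0
[ 0.55390271 -0.21758234  0.2478457 ] [[-5.500e-02  9.985e-01 -8.000e-04]
 [ 9.985e-01  5.500e-02  7.000e-04]
 [ 7.000e-04 -7.000e-04 -1.000e+00]] 2.1
```

View pics/w0.png

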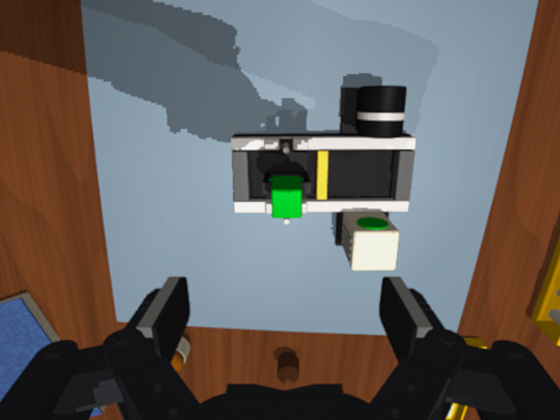

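The wrist view shows the green block at x 272–302, y 176–217, and the gate aligned with the picture axes (rail ends (234,206) and (410,206)).

Run:
```python
from h import *
z=np.load('pics/w0.npz');im,d=z['im'],z['d'];s=dict(eef_pos=z['p'],orientation=z['q'])
print(im[170:224:2,287,1], d[170:224:2,287].round(3)); print(im[208,264:312,1])
P,uv=green('wrist',im,d,s)
k=(P[:,2]>P[:,2].max()-.006)&(uv[:,1]<225);print(P[k].mean(0),P[k].min(0),P[k].max(0),uv[k].min(0),uv[k].max(0))
h=cv2.cvtColor(im,cv2.COLOR_RGB2HSV); m=cv2.inRange(h,(18,120,80),(32,255,255)); m[:120]=0;m[230:]=0;m[:,:300]=0;m[:,340:]=0
v,u=np.nonzero(m);print(u.min(),u.max(),v.min(),v.max())
print(plane('wrist',[[u.mean(),v.mean()]],.022,s),plane('wrist',[[234,148],[234,206],[410,206],[414,140],[412,172],[238,177]],.02,s).round(4))
```

```text
[ 16  14  21  62  69  70  69  70  70  74 125 195 217 216 216 215 213 211
 212 211 210 210 208 207 142 228 234] [0.353 0.348 0.348 0.298 0.292 0.285 0.278 0.273 0.265 0.261 0.258 0.259
 0.26  0.26  0.261 0.26  0.262 0.262 0.263 0.262 0.264 0.264 0.265 0.265
 0.323 0.322 0.324]
[225 175 196 230 232 232 230 205 170 191 208 209 208 208 208 209 209 210
 210 210 210 210 209 211 211 210 211 211 210 212 213 212 212 212 213 209
 193 178 202 231 235 231 219 220 238 241 240 241]
[ 0.54881832 -0.13381645  0.37321287] [ 0.54881832 -0.13381645  0.37321287] [ 0.54881832 -0.13381645  0.37321287] [279 183] [379 219]
316 328 150 199
[[ 0.5932698  -0.21008161  0.022     ]] [[ 0.4995 -0.1874  0.02  ]
 [ 0.5001 -0.251   0.02  ]
 [ 0.6945 -0.2403  0.02  ]
 [ 0.6863 -0.1683  0.02  ]
 [ 0.69   -0.2021  0.02  ]
 [ 0.5041 -0.2182  0.02  ]]
```

Run:
```python
from h import *
z=np.load('pics/w0.npz');s=dict(eef_pos=z['p'],orientation=z['q'])
P=plane('wrist',[[272,190.5],[272,217.5],[301,190.5],[301,217.5],[286.5,204]],.125,s);print(P.round(4))
Rt=R.from_quat(z['q']).as_matrix();print((P[-1]-s['eef_pos'])@Rt)
print(pts('wrist',[[286,204],[280,200],[295,212]],z['d'],s))
```

```text
[[ 0.5434 -0.2022  0.125 ]
 [ 0.5443 -0.224   0.125 ]
 [ 0.5654 -0.201   0.125 ]
 [ 0.567  -0.2228  0.125 ]
 [ 0.555  -0.2123  0.125 ]]
[0.00507296 0.00149848 0.12284844]
[[ 0.55467911 -0.21290504  0.12330781]
 [ 0.54985717 -0.20960506  0.12434576]
 [ 0.56208965 -0.21909412  0.12324793]]
```

```bash
python3 -m pendant '[0.009,0.003,0.03,0,0,0,-1, 0,0,0.05,0,0,0,-1, 0,0,0.05,0,0,0,-1, 0,0,0.05,0,0,0,-1, 0,0,0.04,0,0,0,-1, 0,0,0.03,0,0,0,-1, 0,0,0.02,0,0,0,-1, 0,0,0.015,0,0,0,-1, 0,0,0,0,0,0,-1, 0,0,0,0,0,0,-1]'
python3 - <<'E'
from h import *
s,im,d=snap('wrist','w1'); print(s['eef_pos'],s['time'])
E
```

```text
time: 2.98
eef_pos: [0.5558, -0.213, 0.1061]
orientation: [0.689, 0.725, 0.0, 0.0]
force: [0.9, 0.2, 0.5]
opening: 0.0854
gripper_force: 0.0
[ 0.55582521 -0.21297532  0.10607162] 2.9833
```

View pics/w1.png

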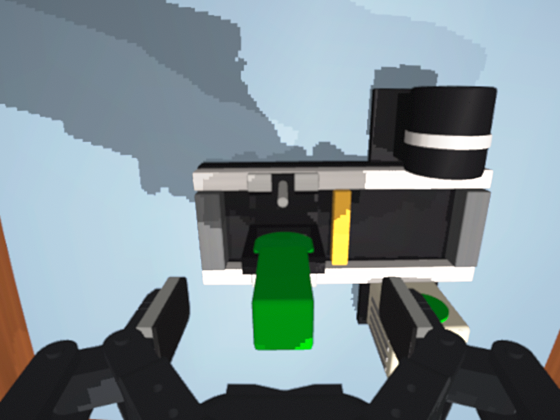

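The block at x 252–313 lies centred between the pads (x 187 and 382). I'll close on it.

```bash
python3 -m pendant '[0,0,0.008,0,0,0,0.1, 0,0,0,0,0,0,1, 0,0,0,0,0,0,1, 0,0,0,0,0,0,1, 0,0,0,0,0,0,1, 0,0,0,0,0,0,1, 0,0,0,0,0,0,1, 0,0,0,0,0,0,1, 0,0,0,0,0,0,1, 0,0,0,0,0,0,1]' 50
```

```text
time: 3.87
eef_pos: [0.5558, -0.213, 0.1022]
orientation: [0.688, 0.726, 0.0, 0.0]
force: [-1.0, -0.7, 5.4]
opening: 0.0235
gripper_force: 51.7
```

```bash
python3 -m pendant '[0,0,-0.01,0,0,0,1, 0,0,-0.01,0,0,0,1, 0,0,-0.01,0,0,0,1, 0,0,-0.01,0,0,0,1, 0,0,0,0,0,0,1, 0,0,0,0,0,0,1]'
python3 - <<'E'
from h import *
s,im,d=snap('wrist','w2'); print(s['eef_pos'],R.from_quat(s['orientation']).as_matrix()[:,1],s['time'])
E
```

```text
time: 4.37
eef_pos: [0.5555, -0.213, 0.1221]
orientation: [0.688, 0.725, 0.0, 0.0]
force: [0.6, -0.6, -3.0]
opening: 0.0235
gripper_force: 50.8
[ 0.55549792 -0.21299559  0.12207969] [9.98622122e-01 5.24767457e-02 2.21958943e-04] 4.3667
```

View pics/w2.png

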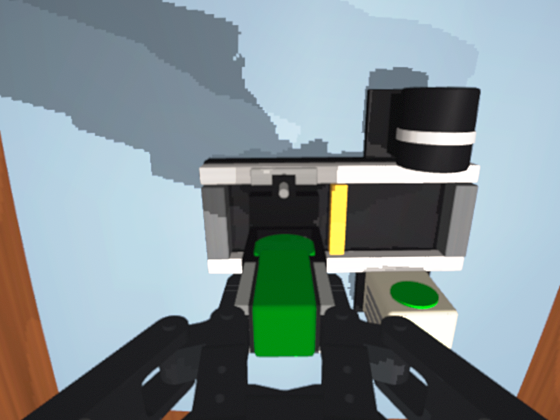

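The carrier is lifted about 20 mm, with -3 N at the wrist. The rib is about 38 mm ahead of the grip, which puts the slide at about 0.012, so I'll travel about 78 mm.

```bash
python3 -m pendant '[0,0.01,0,0,0,0,1, 0,0.014,0,0,0,0,1, 0,0.014,0,0,0,0,1, 0,0.014,0,0,0,0,1, 0,0.014,0,0,0,0,1, 0,0.014,0,0,0,0,1]'
python3 -m pendant '[0,0.014,0,0,0,0,1, 0,0.014,0,0,0,0,1, 0,0.014,0,0,0,0,1, 0,0.014,0,0,0,0,1, 0,0.014,0,0,0,0,1, 0,0.006,0,0,0,0,1, 0,0,0,0,0,0,1, 0,0,0,0,0,0,1]'
python3 - <<'E'
from h import *
s,im,d=snap('wrist','w3'); print(s['eef_pos'],s['time'])
E
```

```text
time: 4.92
eef_pos: [0.5961, -0.2105, 0.1215]
orientation: [0.688, 0.725, -0.0, -0.0]
force: [-2.0, 1.2, -3.6]
opening: 0.0233
gripper_force: 50.8
time: 5.58
eef_pos: [0.6343, -0.2083, 0.122]
orientation: [0.688, 0.726, 0.001, 0.0]
force: [0.6, 1.8, -3.3]
opening: 0.0237
gripper_force: 50.7
[ 0.63434365 -0.20825736  0.12199087] 5.5833
```

View pics/w3.png

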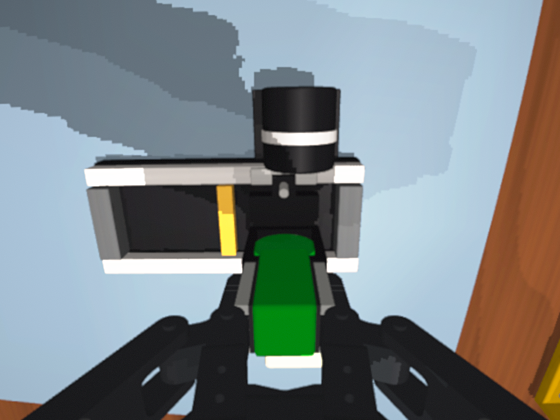

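It moved 79 mm. The foot (x about 248–322) is clear of the rib (its right edge is near 237) and lines up with the lens tube, so I'll lower it gently.

```bash
python3 -m pendant '[0,0,0.004,0,0,0,1, 0,0,0.005,0,0,0,1, 0,0,0.005,0,0,0,1, 0,0,0.005,0,0,0,1, 0,0,0.005,0,0,0,1, 0,0,0.005,0,0,0,1, 0,0,0.003,0,0,0,1, 0,0,0.002,0,0,0,1, 0,0,0.002,0,0,0,1, 0,0,0,0,0,0,1]'
python3 -m pendant '[0,0,0.002,0,0,0,1, 0,0,0.001,0,0,0,1, 0,0,0.001,0,0,0,1, 0,0,0,0,0,0,1, 0,0,0,0,0,0,1]'
```

```text
time: 6.47
eef_pos: [0.6333, -0.2084, 0.1036]
orientation: [0.688, 0.725, 0.0, -0.0]
force: [0.4, 4.7, -4.2]
opening: 0.0229
gripper_force: 50.7
time: 6.88
eef_pos: [0.6334, -0.2085, 0.1023]
orientation: [0.688, 0.725, 0.0, -0.0]
force: [-1.0, 5.4, -0.2]
opening: 0.0234
gripper_force: 51.3
```

```bash
python3 -m pendant '[0,0,0.001,0,0,0,1, 0,0,0,0,0,0,1, 0,0,0,0,0,0,1]'
```

```text
time: 7.13
eef_pos: [0.6336, -0.2085, 0.1023]
orientation: [0.688, 0.725, 0.0, 0.0]
force: [-0.5, 5.2, 2.1]
opening: 0.0233
gripper_force: 51.5
```

Contact is made at the original seated height. I'll open, back up and look.

```bash
python3 -m pendant '[0,0,0,0,0,0,0.3, 0,0,0,0,0,0,0, 0,0,0,0,0,0,-0.5, 0,0,0,0,0,0,-1, 0,0,0,0,0,0,-1, 0,0,0,0,0,0,-1, 0,0,0,0,0,0,-1, 0,0,0,0,0,0,-1, 0,0,0,0,0,0,-1]'
python3 -m pendant '[0,0,-0.01,0,0,0,-1, 0,0,-0.03,0,0,0,-1, 0,0,-0.05,0,0,0,-1, 0,0,-0.05,0,0,0,-1, 0,0,-0.05,0,0,0,-1, 0,0,-0.05,0,0,0,-1, 0,0,-0.03,0,0,0,-1, 0,0,-0.02,0,0,0,-1, 0,0,0,0,0,0,-1, 0,0,0,0,0,0,-1]'
python3 - <<'E'
from h import *
s,im,d=snap('wrist','w4'); s2,im2,_=snap('scene','s4')
cv2.imwrite('pics/fin.png',cv2.resize(np.hstack([im[80:300,150:420],im2[250:400,120:304].repeat(1,0)[:, :] if 0 else cv2.resize(im2[240:420,110:300],(232,220))]),None,fx=1.55,fy=1.55)[:,:,::-1])
print(s['eef_pos'],s['time'])
E
```

```text
time: 7.88
eef_pos: [0.6334, -0.2089, 0.1013]
orientation: [0.688, 0.725, -0.0, 0.0]
force: [-1.1, -0.5, -1.1]
opening: 0.0856
gripper_force: 0.0
time: 8.72
eef_pos: [0.6333, -0.2088, 0.2463]
orientation: [0.688, 0.725, -0.0, 0.0]
force: [-0.1, 0.9, 0.6]
opening: 0.0851
gripper_force: 0.0
[ 0.63325691 -0.20883159  0.24626155] 8.7167
```

View pics/fin.png

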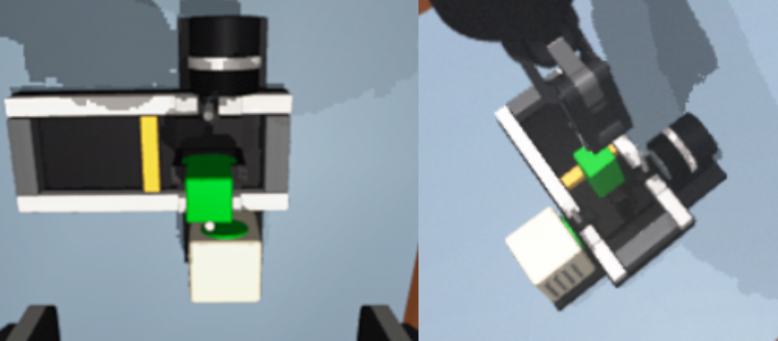

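The carrier stands at the beam end, between the lamp and the lens tube and past the rib. One check of the block's top height, then hand in.

Run:
```python
from h import *
z=np.load('pics/w4.npz');s=dict(eef_pos=z['p'],orientation=z['q'])
uv=[[150+u/1.55,80+v/1.55] for u,v in((208,205),(200,195),(218,212))]
P=pts('wrist',uv,z['d'],s);print(P.round(4))
if abs(P[:,2].mean()-.1236)<.004: print(robot.hand_in())
```

```text
[[ 0.6331 -0.2105  0.1235]
 [ 0.6288 -0.2051  0.1245]
 [ 0.6383 -0.2137  0.1242]]
the job is handed in; nothing more can be done
None
```

The green filter is at the beam end, between the lamp and the lens tube, fully down behind the rib and released. I never touched the amber filter, and the job was handed in at about 9 s.

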